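# Screw down the raised foot of the condiment stand

## Task

The small steel condiment stand has a screw foot at each of its two front corners; one is already down on the table, the other is still screwed up clear of it. Turn the black wing knob of the raised foot clockwise until its rubber pad just touches the table, without jacking the stand up, then let go. Leave the other foot and the stand as they are.

Things in the scene. Friction and masses are not known exactly. Their poses are not given: they have to be found in the camera images.
- stand: low steel stand, two glass shakers (to 115 mm high) at its rear; deck 130 x 150 mm, top 32 mm up. Loose, 3 kg, on three fixed feet, at any heading. Origin: on the table under the deck; x to its rear, y to its left, z up. Front (-x) edge has no rim. Screw feet on lugs beside the front corners, vertical axes at x = -60 mm, y = +90 mm (left) and -90 mm (right).
- right_foot_grip (a point): centre of the black wing knob of the RAISED foot, on its screw axis (right when looking from the front edge to the rear). Upright bar 10 mm thick (its x), 42 long (its y), 24 tall: pinch across the 10 mm. 72 mm above the table when the foot touches; starts 6 to 10 mm higher. Lug below: top 37.5 mm up. Knob, stem and 32 mm rubber pad are one piece that turns and sinks.
- right_foot (a joint): angle of the raised screw foot, rad: 0 = pad just touches the table and the wing is parallel to the stand's front edge (stand y); negative = up (starts -1.3 to -0.8); grows turning clockwise seen from above, sinking 8 mm per rad. Past 0 it jacks the stand up. Takes about 0.2 N m, more under load; stays where it is left.
- left_foot (a joint): angle, in the same sense, of the other, identical screw foot at y = +90 mm of the stand; it is down on the table at 0, its wing parallel to the stand's front edge. Leave it.

How it is judged:
At the end, for the whole second after the job is handed in: The raised foot is screwed down to the table: within 0.22 rad (under 2 mm of gap) short of touching and no more than 0.25 rad (2 mm of lift) past it; the stand rests level within 2 degrees and within 30 mm of where it stood (value of joint right_foot between -0.22 and 0.25 rad and angle between stand's own z axis and vertical below 0.035 rad and distance of stand from where it was at the start of the episode below 0.03 m and linear speed of stand below 0.02 m/s).
It fails at once if the other foot is turned by more than 0.2 rad (value of joint left_foot above 0.2 rad or value of joint left_foot below -0.2 rad).
It fails at once if the stand is tipped by more than 8 degrees (angle between stand's own z axis and vertical above 0.14 rad).
It also fails if it takes over 32 s, if anything falls off the work surface, if the arm or the gripper's body presses on something with over 40 N, if the wrist force passes 120 N, or if a joint passes its speed limit or range.

## Robot

A 6-joint arm with a two-finger parallel gripper is mounted at the origin on a cart in front of the work surface, level with it; the furniture and walls round the work are solid. World frame = base frame: x ahead of the robot, y to its left, z up, the work surface at z = 0. Lengths are in m, angles in rad, forces in N, time in s.
With the tool pointing down it reaches from about 0.425 to 0.925 m from the base axis. Payload 12.5 kg.
Tool frame: the origin (TCP) lies where the fingers leave the gripper's body, on its centre line; the fingertips stand 73 mm ahead of it and the grasp point (between the pads) lies 54 mm ahead of it; y points along the fingers, x is the direction in which the jaws open and shut, and the axes are right-handed (so a half turn about y gives the same grasp; the last joint's range is limited). The gripper opens to 85 mm and grips with 20 to 120 N. Pads are 22 mm wide; open, the fingers measure 114 mm over their backs; the gripper's body (76 mm by 85 mm) begins 54 mm behind the grasp point. The pads swing forward as they close: fully open they stand 13 mm farther back than shut.
Start: joints at [-1.43, 0.491, 1.559, -0, 1.092, -0.106], TCP at [0.153, -0.606, 0.304] pointing down, gripper open.
Joint ranges: [-3.1, 3.1], [-0.84, 2.19], [0.05, 2.79], [-1.13, 4.28], [0.06, 2.93], [-2.69, 2.69]. Speed limits (rad/s): [2.22, 2.22, 2.79, 3.14, 3.14, 3.14].

## Interface

Orientations are given as a 3x3 rotation matrix whose columns are the frame's x, y, z axes.
In Python, from workcell import r gives the robot as it stands.
- The arm moves only by the tool play_rows, never from a script. Its argument "rows" is one flat list of numbers, 4 for each row, row after row: the shift along the tool's x, y, z in m, then the turn about the tool's y in degrees. A call has 1 to 8 rows; each row shifts and turns the commanded pose from where the row before left it, along the tool's axes as they then stand; what a row does not reach is not made up. A row lasts 1/10 s, in which the tool goes at most 50 mm and 8.59 degrees, less where a joint would pass 70% of its speed; a pose out of reach is approached as far as the arm can. A call is refused whole if a number of a shift passes 0.05 or a number of a turn 8.59, either way. A call with a gripper value outside its range is refused whole. "claw" is the finger opening in m, from 0 to 0.0854, set as the call begins (left out, the last holds). The fingers move at their own pace and stop on an object; "squeeze" is the grip in N (left out, the last holds). Time passes only in rows, so rows that do not move let the fingers close. It gives the time, the measured TCP pose, the force and the opening at its end, in the units of the state.
- r.get_state(): the state, without advancing time (a new reading comes with each control period).
- r.snapshot(name): name is "side" or "top" or "wrist"; returns the picture (480x640x3 uint8, red, green, blue); there is no depth.
- r.camera_model(name): a dict with "K" (3x3 intrinsics, pixels), "origin" and "orientation" of the camera in the world. Camera axes: x right, y up, looking along -z (the intrinsics and any distortion apply to the point x, -y, -z); pixel columns grow to the right and rows downward; lengths in m; the calibration is good to about 2 mm. The wrist camera is an equidistant fisheye: a pixel r from the principal point sees the ray r / f radians off the axis. A picture is of the moment at which its call begins: read the wrist's pose just before it. camera_model takes no time and is no camera call; for the wrist camera it gives the pose at the moment of the call.
- r.close_job(): hands the job in, once; it reports no verdict.
The state is a dict: "time_s": time; "qpos": joint angles; "joint_velocities": joint speeds; "joint_efforts": joint torques, N m; "ee_pos": TCP position; "eef_rot": TCP orientation; "contact_force": force on the tool from outside, world axes, zero at the start; "wrist_torque": the same for the moment, N m; "opening": finger opening in m.
Only numpy, scipy, OpenCV 4.12 (cv2) and the standard library are available. Lean on these libraries where they do the work, as an engineer would, in place of code of your own. Each camera call takes 0.05 s, during which the arm holds its last target. There are 200 camera calls.

## Working session

There is one attempt and no reset: what is moved stays moved. The work goes in short steps, Python scripts to look and compute and a tool call to move; the robot and the scene stay as the last step left them, time stands still between calls to the robot, and variables do not carry over. Pictures are saved under pics/ and viewed, about 8 in all and at most 12, crops included, and the job is handed in when it is done.

Besides the shell and the picture viewer there is one more tool, called after "Emit:" as name(argument=value, ...) on one line, values as JSON. play_rows: Moves the arm, as the interface text tells. Its arguments: {"type":"object","properties":{"rows":{"type":"array"},"claw":{"type":"number"},"squeeze":{"type":"number"}},"required":["rows"]}

```bash
mkdir -p pics
cat > h.py <<'E'
from workcell import r
import numpy as np, cv2
def snap(n,f):
    m=r.camera_model(n); im=r.snapshot(n); cv2.imwrite('pics/'+f,im[:,:,::-1]); np.savez('pics/'+f+'.npz',**{k:np.array(m[k]) for k in('K','origin','orientation')}); return im
def ray(f,u,v,fish=False):
    m=np.load('pics/'+f+'.npz'); K=m['K']; a=(u-K[0,2])/K[0,0]; b=(v-K[1,2])/K[1,1]
    if fish:
        t=np.hypot(a,b); s=np.sin(t)/t if t>1e-9 else 1; d=np.array([a*s,-b*s,-np.cos(t)])
    else: d=np.array([a,-b,-1.])
    d=m['orientation']@d; return m['origin'],d/np.linalg.norm(d)
def plane(f,u,v,z,fish=False):
    o,d=ray(f,u,v,fish); return o+d*(z-o[2])/d[2]
def tri(r1,r2):
    (o1,d1),(o2,d2)=r1,r2
    s=np.linalg.lstsq(np.c_[d1,-d2],o2-o1,rcond=None)[0]
    p,q=o1+s[0]*d1,o2+s[1]*d2; return (p+q)/2,np.linalg.norm(p-q)
E
python3 - <<'E'
from h import *
s=r.get_state(); print(s)
for n in('top','side'):
    snap(n,n+'1.png'); m=r.camera_model(n); print(n,m)
m=r.camera_model('wrist'); snap('wrist','w1.png');print(m)
E
```

```text
{'time_s': 0.0, 'qpos': array([-1.42956436e+00,  4.91575274e-01,  1.55943950e+00, -1.26203089e-05,
        1.09173043e+00, -1.05617651e-01]), 'joint_velocities': array([ 5.27496456e-05,  1.40204476e-03, -3.54000991e-04, -1.83179691e-04,
        5.41435580e-04, -5.73141746e-05]), 'joint_efforts': array([ 3.06904607e-03, -6.18440509e+01, -2.61594307e+01,  2.60857171e-06,
        3.95110692e-03, -2.68171874e-06]), 'ee_pos': array([ 0.15270776, -0.60590772,  0.30332136]), 'eef_rot': array([[ 2.44355843e-01, -1.73323931e-04,  9.69685615e-01],
       [-9.69684952e-01,  1.13949475e-03,  2.44355879e-01],
       [-1.14730439e-03, -9.99999336e-01,  1.10372592e-04]]), 'contact_force': array([-0.80359391,  0.04024892, -0.04241284]), 'wrist_torque': array([ 0.05866057,  0.03239795, -0.02111086]), 'opening': 0.08553965215654251}
top {'K': array([[554.91278202,   0.        , 317.3072155 ],
       [  0.        , 554.91278202, 243.10925773],
       [  0.        ,   0.        ,   1.        ]]), 'origin': array([0.50032809, 0.03655331, 0.90500997]), 'orientation': array([[-0.02104346,  0.99384026, -0.1
[... 169 characters left out ...]

       [  0.        , 457.03409282, 245.31349188],
       [  0.        ,   0.        ,   1.        ]]), 'origin': array([0.43999757, 0.63393501, 0.65400974]), 'orientation': array([[-0.97803865,  0.14676509, -0.14798785],
       [-0.20838266, -0.67449522,  0.70826045],
       [ 0.00413082,  0.7235442 ,  0.69026569]])}
{'K': array([[371.64829954,   0.        , 324.49912947],
       [  0.        , 371.64829954, 237.85224276],
       [  0.        ,   0.        ,   1.        ]]), 'origin': array([ 0.22889986, -0.58719194,  0.37445941]), 'orientation': array([[ 0.24536821,  0.92274039,  0.29722821],
       [-0.96942804,  0.23416069,  0.07333523],
       [-0.00192978, -0.30613549,  0.951986  ]])}
```

View pics/top1.png

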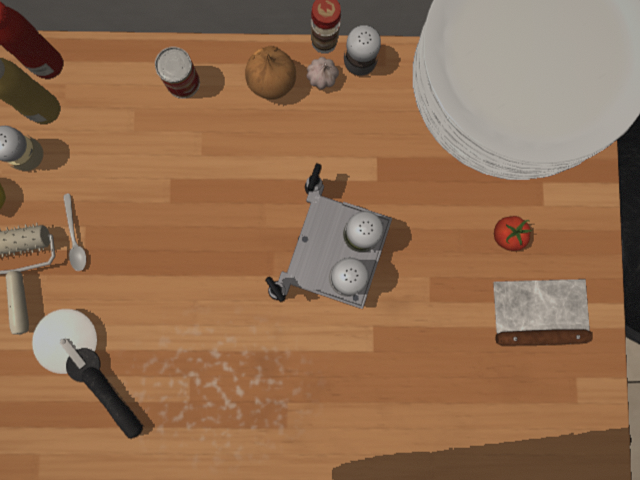

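View pics/side1.png

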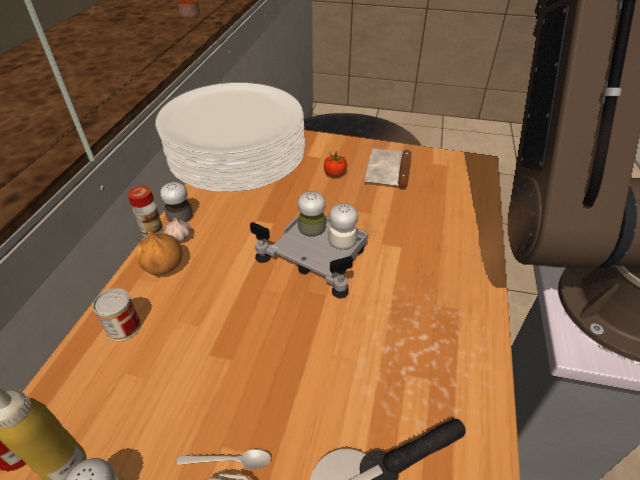

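The top view shows the stand near (335,250) with its front edge facing image left. The raised, diagonal wing is at (277,290) and the other wing at (314,178). In the side view the raised wing is at (341,265).

Run:
```python
from h import *
t=cv2.imread('pics/top1.png')[155:315,250:410]; s=cv2.imread('pics/side1.png')[180:310,240:380]
a=cv2.resize(t,(400,400)if 0 else(480,480),interpolation=cv2.INTER_CUBIC); b=cv2.resize(s,(0,0),fx=480/130/1.7,fy=480/130/1.7,interpolation=cv2.INTER_CUBIC)
c=np.zeros((480,480+b.shape[1],3),np.uint8); c[:,:480]=a; c[:b.shape[0],480:]=b; print(c.shape); cv2.imwrite('pics/c1.png',c)
for f,x0,y0,x1,y1 in(('top1.png',260,270,292,305),('top1.png',300,160,328,200),('side1.png',325,250,360,300),('side1.png',245,218,275,265)):
    im=cv2.imread('pics/'+f)[y0:y1,x0:x1]; m=(im.max(2)<50).astype(np.uint8)
    n,l,st,ce=cv2.connectedComponentsWithStats(m)
    for i in range(1,n):
        if st[i,4]>25:
            cn=cv2.findContours((l==i).astype(np.uint8),0,2)[0][0]; R=cv2.minAreaRect(cn)
            print(f,st[i]+[x0,y0,0,0,0],ce[i]+[x0,y0],R[1],R[2])
```

```text
(480, 784, 3)
top1.png [266 277  20  24 196] [275.47959184 289.14795918] (27.399999618530273, 9.800000190734863) 53.13010025024414
top1.png [305 164  16  29 205] [313.5804878  178.69268293] (10.58779525756836, 29.907360076904297) 27.645973205566406
side1.png [330 256  23  18 277] [340.66787004 264.7833935 ] (14.646866798400879, 24.38220977783203) 74.74488067626953
side1.png [332 288  16  10  89] [339.73033708 292.80898876] (9.0, 15.0) 90.0
side1.png [250 223  19  17 206] [259.43203883 231.05825243] (21.3222713470459, 12.8948974609375) 23.962486267089844
side1.png [256 254  15   8  86] [262.54651163 257.53488372] (7.0, 14.0) 90.0
```

View pics/c1.png

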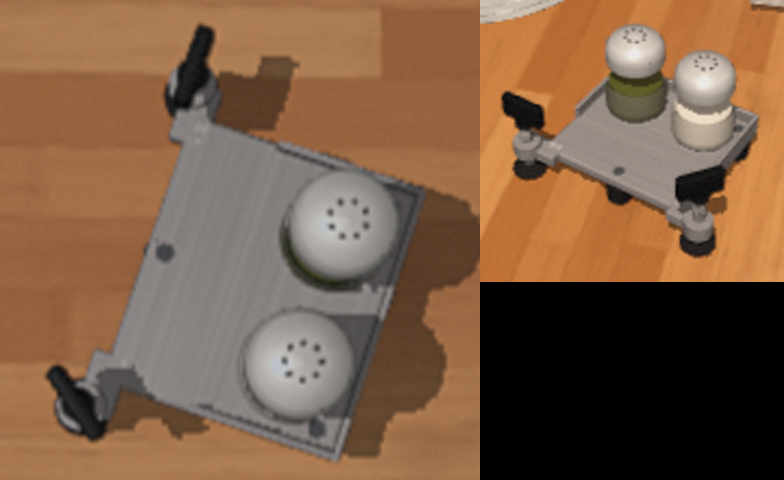

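Run:
```python
from h import *
R,e1=tri(ray('top1.png',275.6,289.2),ray('side1.png',340.7,264.8)); L,e2=tri(ray('top1.png',314.0,178),ray('side1.png',259.4,231))
print(R,e1,L,e2)
y=(L-R)[:2]; print(np.linalg.norm(y)); ay=np.degrees(np.arctan2(y[1],y[0]))
def wing(p,q,z):
    a=plane('top1.png',250+p[0]/3,155+p[1]/3,z);b=plane('top1.png',250+q[0]/3,155+q[1]/3,z);d=(b-a)[:2];print('len',np.linalg.norm(d),(a+b)/2);return np.degrees(np.arctan2(d[1],d[0]))%180
print('stand y',ay,'R',wing((57,370),(97,437),R[2]+.012),'L',wing((206,28),(178,108),L[2]+.012))
s=r.get_state();print(np.degrees(np.arctan2(s['eef_rot'][1,0],s['eef_rot'][0,0])))
```

```text
[0.52334768 0.08396011 0.07726066] 0.0001454320147816236 [0.69199238 0.02340395 0.071473  ] 0.00011824278213778497
0.17918729113851706
len 0.03810488877230776 [0.5225357  0.08319157 0.08926066]
len 0.043408089556655295 [0.68974436 0.023551   0.083473  ]
stand y -19.75196580062497 R 30.03365211686173 L 159.8977904919377
-75.86109828090204
```

Emit:
play_rows(rows=[-0.0165,0,0.04,0,-0.0165,0,0.04,0,-0.0165,0,0.04,0,-0.0165,0,0.04,0,-0.0165,0,0.04,0,-0.0165,0,0.04,0,-0.0165,0,0.04,0,-0.0165,0,0.04,0], claw=0.06, squeeze=40)

```text
time_s: 0.95
ee_pos: [0.432, -0.3986, 0.3038]
eef_rot: [[0.244, -0.0, 0.97], [-0.97, 0.0, 0.244], [-0.0, -1.0, -0.0]]
contact_force: [0.1, -0.8, 1.5]
opening: 0.0601
```

Emit:
play_rows(rows=[-0.037,0,0.0173,0,-0.037,0,0.0173,0,-0.037,0,0.0173,0,-0.037,0,0.0173,0,-0.037,0,0.0173,0,-0.037,0,0.0173,0,-0.037,0,0.0173,0,-0.037,0,0.0173,0])

```text
time_s: 1.75
ee_pos: [0.4927, -0.0774, 0.3039]
eef_rot: [[0.244, -0.0, 0.97], [-0.97, -0.0, 0.244], [0.0, -1.0, -0.0]]
contact_force: [0.3, -0.1, 0.1]
opening: 0.0603
```

Emit:
play_rows(rows=[-0.0248,0.012,0.0115,0,-0.0248,0.012,0.0115,0,-0.0248,0.012,0.0115,0,-0.0248,0.012,0.0115,0,-0.0248,0.012,0.0115,0,-0.0248,0.012,0.0115,0,0,0,0,-8.45,0,0,0,-8.45])

```text
time_s: 2.55
ee_pos: [0.5231, 0.083, 0.2312]
eef_rot: [[0.522, -0.001, 0.853], [-0.853, -0.0, 0.522], [-0.001, -1.0, -0.001]]
contact_force: [0.5, -0.0, 0.3]
opening: 0.0599
```

Run:
```python
from h import *
snap('wrist','w2.png');s=r.get_state();print(s['ee_pos'],s['eef_rot'],s['qpos'])
```

```text
[0.52311389 0.0826185  0.23143695] [[ 5.29416518e-01 -8.49990332e-04  8.48361614e-01]
 [-8.48361979e-01 -1.51971697e-04  5.29416594e-01]
 [-3.21072032e-04 -9.99999627e-01 -8.01555807e-04]] [ 3.19280587e-02  4.47951696e-01  1.87239458e+00 -1.70303248e-04
  8.22100789e-01  1.04492756e+00]
```

View pics/w2.png

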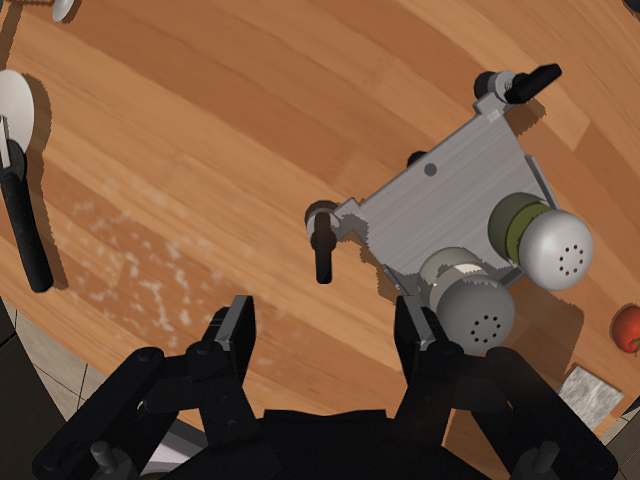

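The wing is nearly vertical in the wrist view, running from (322,214) to (324,282). It lies between the jaw tips, which are at u = 250 and 400.

Run:
```python
from h import *
im=cv2.imread('pics/w2.png');K=r.camera_model('wrist')
# top face ends of the wing at z~0.0895, centre by triangulation with top view
a=plane('w2.png',321,216,.089,1);b=plane('w2.png',324,281,.089,1);d=b-a
print(a,b,np.linalg.norm(d),(a+b)/2,np.degrees(np.arctan2(d[1],d[0]))%180)
print(tri(ray('w2.png',323,247,1),ray('top1.png',275.6,289.2)),tri(ray('w2.png',323,247,1),ray('side1.png',340.7,264.8)))
m=(im[205:290,305:345].max(2)<50);v,u=np.nonzero(m)
for row in range(0,85,8): print(row+205,[x for x in (u[v==row]+305)[[0,-1]]] if (v==row).any() else None)
s=r.get_state();R=s['eef_rot'];p=s['ee_pos'];T=np.array([.523,.0838,.0775+.054]);print(R.T@(T-p),np.degrees(np.arctan2(R[1,0],R[0,0])))
```

```text
[0.54192479 0.09676338 0.089     ] [0.50693829 0.07324307 0.089     ] 0.042157563343666556 [0.52443154 0.08500323 0.089     ] 33.911681316233995
(array([0.52316929, 0.08387617, 0.07959346]), np.float64(0.00014273373922045533)) (array([0.52298288, 0.08384158, 0.07755267]), np.float64(0.0010258073461984203))
205 [np.int64(311), np.int64(336)]
213 [np.int64(319), np.int64(324)]
221 [np.int64(305), np.int64(329)]
229 [np.int64(315), np.int64(329)]
237 [np.int64(312), np.int64(335)]
245 [np.int64(312), np.int64(335)]
253 [np.int64(316), np.int64(330)]
261 [np.int64(316), np.int64(330)]
269 [np.int64(316), np.int64(330)]
277 [np.int64(317), np.int64(330)]
285 None
[-0.00103055  0.09993683  0.00060899] -58.0339583861708
```

Emit:
play_rows(rows=[-0.001,0.02,0.0005,0,0,0.02,0,0,0,0.02,0,0,0,0.02,0,0,0,0.018,0,0,0,0,0,0])

```text
time_s: 3.2
ee_pos: [0.5224, 0.083, 0.1321]
eef_rot: [[0.513, -0.004, 0.858], [-0.858, -0.0, 0.513], [-0.002, -1.0, -0.003]]
contact_force: [0.1, 0.5, 1.0]
opening: 0.0601
```

Emit:
play_rows(rows=[0,0,0,0,0,0,0,0,0,0,0,0,0,0,0,0,0,0,0,0,0,0,0,0], claw=0.0, squeeze=50)

```text
time_s: 3.8
ee_pos: [0.523, 0.0838, 0.135]
eef_rot: [[0.515, 0.001, 0.857], [-0.857, 0.001, 0.515], [-0.0, -1.0, 0.001]]
contact_force: [-3.8, 5.6, 6.2]
opening: 0.014
```

Run:
```python
from h import *
s=r.get_state();R=s['eef_rot'];print(s['time_s'],s['ee_pos'],s['opening'],s['contact_force'],s['wrist_torque'],np.degrees(np.arctan2(R[1,0],R[0,0])))
a=snap('top','top2.png');b=snap('side','side2.png')
c=np.hstack([cv2.resize(a[200:320,240:360],(400,400)),cv2.resize(b[200:320,270:390],(400,400))]);cv2.imwrite('pics/c2.png',c[:,:,::-1])
```

```text
3.8 [0.52302717 0.08378878 0.13498048] 0.013972545406463479 [-3.80046002  5.58028394  6.20325251] [ 1.06390193  0.47878189 -0.08326705] -58.99091643837589
```

View pics/c2.png

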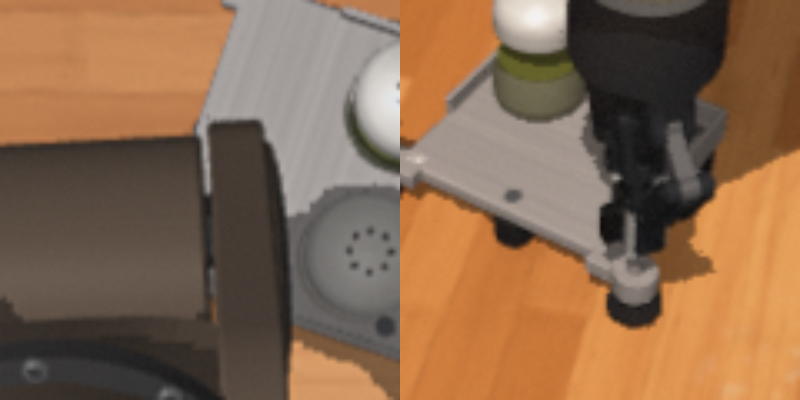

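The gripper is on the knob, but the opening reads 14 mm where I expect 10, so I'll let it settle.

Emit:
play_rows(rows=[0,0,0,0,0,0,0,0,0,0,0,0])

```text
time_s: 4.2
ee_pos: [0.523, 0.0838, 0.135]
eef_rot: [[0.515, 0.001, 0.857], [-0.857, 0.001, 0.515], [-0.0, -1.0, 0.001]]
contact_force: [-2.5, 5.7, 5.6]
opening: 0.0143
```

Run:
```python
from h import *
b=snap('wrist','w3.png')
a=cv2.imread('pics/w2.png')[:,:,::-1]
c=np.hstack([cv2.resize(b[200:400,220:420],(500,500),interpolation=2),cv2.resize(a[190:310,264:336+52],(300,300),interpolation=2)[:, :].copy() if 0 else cv2.resize(a[190:310,290:360],(292,500),interpolation=2)])
c=np.clip(c.astype(float)*1.0,0,255);c=255*(c/255)**.5
cv2.imwrite('pics/c3.png',c[:,:,::-1].astype(np.uint8))
```

```text
(no output)
```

View pics/c3.png

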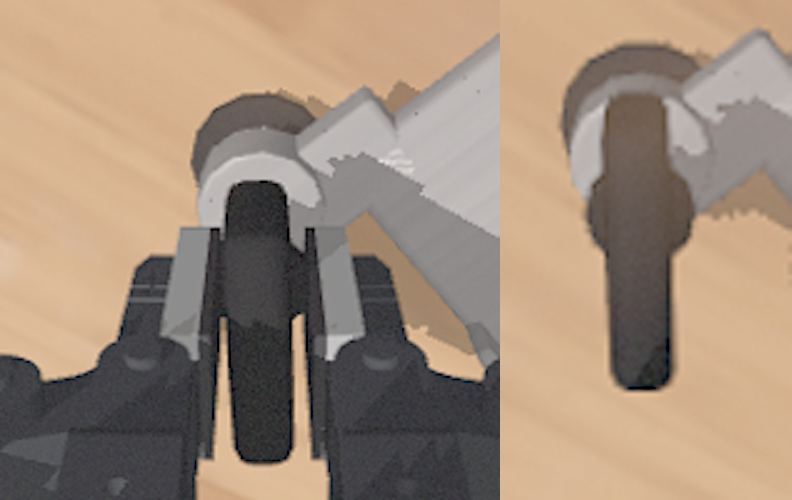

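The pads are closing on a round 14 mm hub below the wing, so the grip is too low. I'll open, go up 9 mm and regrip on the bar.

Emit:
play_rows(rows=[0,0,0,0,0,0,0,0,0,-0.009,0,0,0,0,0,0], claw=0.03)

```text
time_s: 4.65
ee_pos: [0.5236, 0.0831, 0.1441]
eef_rot: [[0.515, 0.002, 0.857], [-0.857, -0.0, 0.515], [0.001, -1.0, 0.001]]
contact_force: [-0.1, 0.4, 0.8]
opening: 0.0298
```

Emit:
play_rows(rows=[0,0,0,0,0,0,0,0,0,0,0,0,0,0,0,0,0,0,0,0], claw=0.0, squeeze=60)

```text
time_s: 5.15
ee_pos: [0.5229, 0.0837, 0.1431]
eef_rot: [[0.516, -0.0, 0.857], [-0.857, 0.0, 0.516], [-0.001, -1.0, -0.0]]
contact_force: [-1.8, 5.5, 6.2]
opening: 0.0084
```

Emit:
play_rows(rows=[0,0.00056,0,4,0,0.00056,0,4,0,0.00056,0,4,0,0.00056,0,4,0,0.00056,0,4,0,0.00056,0,4])

```text
time_s: 5.75
ee_pos: [0.5228, 0.0838, 0.1397]
eef_rot: [[0.12, -0.0, 0.993], [-0.993, 0.001, 0.12], [-0.001, -1.0, -0.0]]
contact_force: [-3.3, 6.8, 6.3]
opening: 0.0087
```

Run:
```python
from h import *
s=r.get_state();R=s['eef_rot'];print(s['time_s'],s['ee_pos'],s['opening'],s['contact_force'],s['wrist_torque'],np.degrees(np.arctan2(R[1,0],R[0,0])))
b=snap('wrist','w4.png')
cv2.imwrite('pics/c4.png',cv2.resize(b[60:420,220:600],(760,720)if 0 else(633,600),interpolation=2)[:,:,::-1])
```

```text
5.75 [0.52282518 0.08379752 0.13971428] 0.008701574068374253 [-3.34122248  6.76623682  6.33323006] [1.21965114 0.4303147  0.14418352] -83.11345931695556
```

View pics/c4.png

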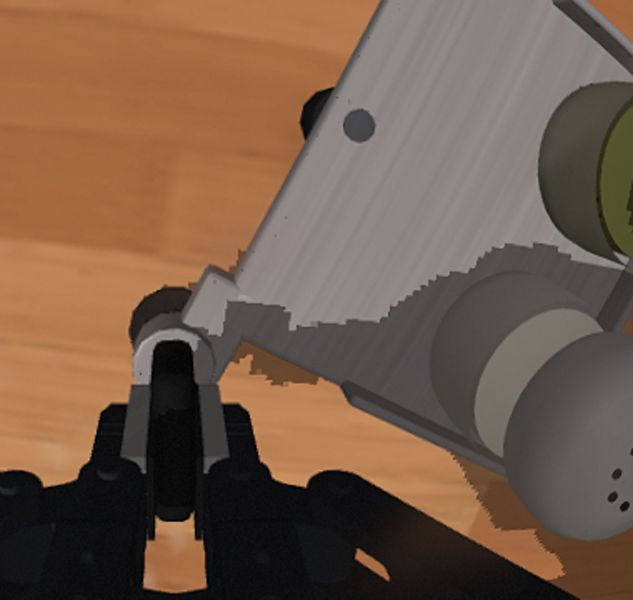

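The wing turned with the tool and the stand looks still. I'll check the front-edge heading from this view, where the edge runs from crop (385,0) to (245,268).

Run:
```python
from h import *
f=lambda n,u,v,fi:plane(n,u,v,.032,fi)
P=[f('w4.png',220+.6*x,60+.6*y,1) for x,y in((385,0),(330,105),(245,268))]
d=P[0]-P[2];print(P,np.degrees(np.arctan2(d[1],d[0])))
Q=[f('top1.png',250+x/3,155+y/3,0) for x,y in((187,133),(118,352))]
d=Q[0]-Q[1];print(Q,np.degrees(np.arctan2(d[1],d[0])))
```

```text
[array([0.64152982, 0.03593546, 0.032     ]), array([0.606986 , 0.0483372, 0.032    ]), array([0.55514295, 0.06607892, 0.032     ])] -19.235699370490085
[array([0.66634804, 0.02613838, 0.032     ]), array([0.55052523, 0.06463715, 0.032     ])] -18.386484387317946
```

Emit:
play_rows(rows=[0,0.00056,0,4,0,0.00056,0,4,0,0.00056,0,4,0,0.00056,0,4,0,0.00056,0,4,0,0.00056,0,4,0,0.0003,0,2,0,0,0,0])

```text
time_s: 6.6
ee_pos: [0.5228, 0.0839, 0.1361]
eef_rot: [[-0.326, -0.0, 0.945], [-0.945, 0.001, -0.326], [-0.001, -1.0, -0.001]]
contact_force: [-3.1, 8.2, 6.9]
opening: 0.0089
```

Run:
```python
from h import *
s=r.get_state();R=s['eef_rot'];print(s['time_s'],s['ee_pos'],s['opening'],s['contact_force'],s['wrist_torque'],np.degrees(np.arctan2(R[1,0],R[0,0])),s['qpos'])
```

```text
6.6 [0.52280225 0.08394399 0.13607305] 0.008916864306583415 [-3.06581286  8.16228554  6.92297652] [ 1.36312628  0.45903217 -0.0511981 ] -109.0374165207545 [3.41602325e-02 5.95779372e-01 1.94672527e+00 1.35334613e-03
 5.99556118e-01 1.93610448e+00]
```

Now at the target heading (-109°). I'll open, retreat straight up, move clear and check from the cameras.

Emit:
play_rows(rows=[0,0,0,0,0,0,0,0,0,0,0,0,0,-0.01,0,0,0,-0.03,0,0,0,-0.04,0,0,0,-0.04,0,0], claw=0.04)

```text
time_s: 7.3
ee_pos: [0.5229, 0.0831, 0.2577]
eef_rot: [[-0.325, -0.001, 0.946], [-0.946, -0.0, -0.325], [0.0, -1.0, -0.001]]
contact_force: [0.6, 0.5, -0.8]
opening: 0.0401
```

Emit:
play_rows(rows=[0.03,0,0,0,0.04,0,0,0,0.04,0,0,0,0.04,0,0,0,0.04,0,0,0,0.04,0,0,0,0.04,0,0,0,0,0,0,0])

```text
time_s: 8.1
ee_pos: [0.4343, -0.1755, 0.2566]
eef_rot: [[-0.329, 0.001, 0.944], [-0.944, -0.001, -0.329], [0.001, -1.0, 0.001]]
contact_force: [0.4, 0.8, 0.1]
opening: 0.0403
```

Run:
```python
from h import *
a=snap('top','top5.png');b=snap('side','side5.png');snap('wrist','w5.png');print(r.get_state()['ee_pos'])
c=np.hstack([cv2.resize(a[155:315,250:410],(400,400),interpolation=2),cv2.resize(b[190:310,250:370],(400,400),interpolation=2)]);cv2.imwrite('pics/c5.png',c[:,:,::-1])
```

```text
[ 0.43534602 -0.17197489  0.25626059]
```

View pics/c5.png

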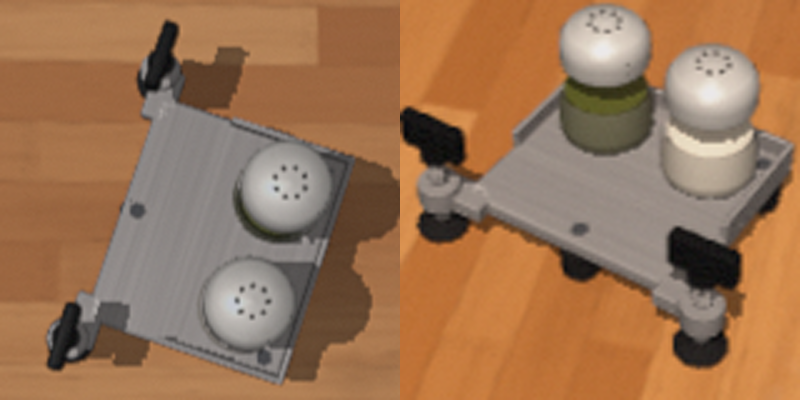

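Both wings are now parallel: the right one runs (72,308) to (56,364) and the left (171,26) to (154,86), each with a slope of about 16°. The stand hasn't moved. I'll do one numeric check and hand in.

Run:
```python
from h import *
C={}
for n,f,bx in(('Rt','top5.png',(262,272,288,305)),('Lt','top5.png',(300,160,328,195)),('Rs','side5.png',(325,250,360,280)),('Ls','side5.png',(245,218,275,245))):
    x0,y0,x1,y1=bx;m=(cv2.imread('pics/'+f)[y0:y1,x0:x1].max(2)<50).astype(np.uint8)
    _,l,st,ce=cv2.connectedComponentsWithStats(m);i=1+np.argmax(st[1:,4]);v,u=np.nonzero(l==i);C[n]=ce[i]+[x0,y0]
    print(n,C[n],st[i],np.degrees(.5*np.arctan2(2*np.cov(u,v)[0,1],u.var()-v.var())))
for k in'RL':print(k,tri(ray('top5.png',*C[k+'t']),ray('side5.png',*C[k+'s'])))
r.close_job()
```

```text
Rt [275.5255102  289.42857143] [  7   4  13  27 196] -72.12681764967877
Lt [313.55445545 178.6980198 ] [  5   4  16  29 202] -68.43859598201733
Rs [340.7472119  267.77695167] [  6   8  21  19 269] 30.024498854041745
Ls [259.43414634 231.0195122 ] [  5   5  19  17 205] 35.84725643923495
R (array([0.52307939, 0.08446037, 0.07029612]), np.float64(0.00010084853915209732))
L (array([0.69117196, 0.02419568, 0.07217616]), np.float64(0.000946883324200107))
the job is handed in; nothing more can be done
```

I turned the raised (right) foot's wing knob about 50° clockwise, from 31° to about -19°. That brought it parallel to the front edge, with the pad at touching by my estimate. I then let go, moved the arm clear and handed the job in at about 8 s of robot time. No verdict was reported.

- **First grip too low:** the pads closed on the round 14 mm hub below the wing, so I opened, went up 9 mm and regripped on the bar.
- **Knob height:** its centre sank from about 77–79 mm to about 70 mm, against the nominal 72 mm. The same check gave 72 mm for the untouched foot.
- **Heading:** by eye the two wings are parallel, both at a slope of about 16° in the top view. The mask angles differ by 3.7° (0.06 rad). Both the height and the heading fall within the allowed range.
- **Stand and left foot:** the left foot's knob and the stand showed no visible movement.
- **Contact force:** readings I took stayed around 11 N. I saw no sign of the stand being jacked up.

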